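# Unlock the sprung door of the parts cabinet with the bow key

## Task

Take the red-handled key out of its wooden stand and put it into the round lock on top of the small white cabinet: feel for the slot down in the bore, push the key fully home against the spring, then turn it clockwise until the hidden bolt lets the blue door spring open. Leave the key standing fully home in the lock and the blue door open, and do not disturb the mug, the hammer, the hex key set or the tape measure.

Things in the scene. Friction and masses are not known exactly. Their poses are not given: they have to be found in the camera images.
- key_bow (a point): centre of the key's handle (bow): a red upright plate 34 mm wide along this point's x, 10 mm thick along y, 42 mm high along z (up); grip it across the 10 mm. Key about 70 g, 91 mm tall; it hangs upright in a hole of a fixed plywood block, 70 x 70 mm and 60 mm high, and lifts straight out: 50 mm of lift clears the block
- key_flange (a point): key's axis at the underside of its round steel flange (34 mm diameter, 4 mm thick), 25 mm below the bow's centre; axes as key_bow. When the key is home this underside sits on the lock's rim
- key_tip (a point): the key's tip, 45 mm below the flange's underside, 70 mm below the bow's centre. The last 14 mm is a flat brass blade, 14 mm wide along x and 5 mm thick along y; between blade and flange a round shank, 8 mm diameter
- keyhole (a point): centre of the lock's mouth, on the rim of a round steel collar (62 mm diameter) standing 6 mm above the top of the fixed white cabinet (160 x 260 mm, 150 mm high). z up; x points from the doors' side to the cabinet's back; a red stripe on the top lies on +x. The mouth is a cone, 27 mm diameter narrowing to 19 mm at 6 mm depth, then a straight 19 mm bore
- plug_face (a point): bottom of the bore, 31 mm under keyhole: flat face of the brass plug with one slot on the axis, 16.5 x 7.5 mm, for the blade. Its long side lies within 0.6 rad either way of this point's x axis, different each time and not in the readings: find it by touch, turning the key until the blade drops in; half a turn makes no difference
- key_home (a point): where the key's tip is when fully home, 45 mm under keyhole. In the slot the blade drops 8 mm freely, then meets a spring plunger (4 to 7 N) to be pushed 6 mm more until the flange meets the rim; more than about 1.5 mm short, the plug is blocked: do not force it. It turns clockwise seen from above, with about 0.06 to 0.2 N m, and the plug stops at 1.3 rad
- door (a joint): angle of the blue door on the cabinet's front, hinged upright at the cabinet's outer edge: 0 shut and bolted. The bolt lets go after about 0.6 to 1.0 rad of turn (the key has up to 0.2 rad of play in the slot); then it springs out to about 0.95 rad, sweeping 125 mm in front of the cabinet. The key then stays when let go, within 2 mm of home. The white door beside it is half open
- door_edge (a point): middle of the free edge of the blue door (125 mm wide, 138 mm high, 6 mm thick)
- mug: white mug of dowels, 82 mm diameter, 92 mm high (dowels to 115 mm), origin at its foot; leave alone
- hammer: tack hammer lying on the desk, 260 mm long, leave alone
- hexset: grey folding hex key set, 105 x 26 x 24 mm, origin at its underside; leave alone
- tape: yellow tape measure, 65 mm, 30 mm high, origin at its underside; leave alone

How it is judged (in metres and radians):
On the way, in this order (a step that is already met when the one before it is completed fails the run):
1. the key is fully home in the lock (flange within 2.5 mm of the rim, on the axis) with the door still shut (z of key_flange in the frame of keyhole below 0.0025 m and horizontal distance between key_flange and keyhole below 0.005 m and angle between key_flange's own z axis and vertical below 0.15 rad and value of joint door below 0.06 rad), for 0.1 s.
2. with the key in the lock the bolt is released and the blue door springs open past 0.5 rad (value of joint door above 0.5 rad and z of key_flange in the frame of keyhole below 0.005 m and horizontal distance between key_flange and keyhole below 0.005 m), for 0.1 s.
At the end, for the whole second after the job is handed in: the blue door is open by more than 0.5 rad; the key stands in the lock, its flange within 5 mm of the collar's rim, within 5 mm of the axis, upright within 0.15 rad, at rest and let go; mug, hammer, hex key set and tape measure each within 30 mm of where they were (all of step 2 and angle between key_flange's own z axis and vertical below 0.15 rad and linear speed of key below 0.03 m/s); the robot touches nothing.
It fails at once if the mug is pushed more than 30 mm or tipped (distance of mug from where it was at the start of the episode above 0.03 m or angle between mug's own z axis and vertical above 0.4 rad).
It fails at once if the hammer, hex key set or tape measure is moved more than 30 mm (distance of any of hammer, hexset, tape from where it was at the start of the episode above 0.03 m).
It also fails if it takes over 59 s, if anything falls off the work surface, if the arm or the gripper's body presses on something with over 40 N, if the wrist force passes 120 N, or if a joint passes its speed limit or range.

## Robot

A 6-joint arm with a two-finger parallel gripper is mounted at the origin on the work surface. World frame = base frame: x ahead of the robot, y to its left, z up, the work surface at z = 0. Lengths are in mm, angles in rad, forces in N, time in s.
With the tool pointing down it reaches from about 275 to 750 mm from the base axis. Payload 10.2 kg.
Tool frame: the origin (TCP) lies midway between the tips of the shut fingers; the grasp point (between the pads) lies 19 mm behind it; z points along the fingers, y is the line along which they close (so a half turn about z gives the same grasp; the last joint's range is limited). The gripper opens to 85 mm and grips with 20 to 120 N. Pads are 22 mm wide; open, the fingers measure 114 mm over their backs; the gripper's body (76 mm by 85 mm) begins 54 mm behind the grasp point. The pads swing forward as they close: fully open they stand 13 mm farther back than shut.
Start: joints at [-1.4, 0.313, 1.498, -0, 1.331, -0.223], TCP at [201.431, -484.827, 231.294] pointing down, gripper open.
Joint ranges: [-2.94, 2.94], [-0.97, 2.17], [0.19, 2.56], [-1.23, 4.37], [0.02, 3.11], [-2.88, 2.88]. Speed limits (rad/s): [2.39, 2.39, 3.01, 3.14, 3.14, 3.14].

## Interface

Orientations are given as a unit quaternion [w, x, y, z].
In Python, from rig import ctrl gives the robot as it stands.
- The arm moves only by the tool send_rows, never from a script. Its argument "targets" is a list of rows, each a list of 7 numbers: the closure, from -1 (fully open) to 1 (shut), so that 0 is half open, then the shift along the tool's x, y, z in m, then the turn, a rotation vector about the tool's x, y, z in rad. In form: [[claw, dx, dy, dz, ax, ay, az], ...]. A call has exactly 10 rows; each row shifts and turns the commanded pose from where the row before left it, along the tool's axes as they then stand; what a row does not reach is not made up. A row lasts 1/8 s, in which the tool goes at most 62.5 mm and 10.7 degrees, less where a joint would pass 70% of its speed; a pose out of reach is approached as far as the arm can. A call with a gripper value outside its range is refused whole. The fingers move at their own pace and stop on an object; "squeeze" is the grip in N (left out, the last holds). Time passes only in rows, so rows that do not move let the fingers close, or fill a call up. It gives the time, the measured TCP pose, the force, the opening and the grip force at its end, in the units of the state.
- ctrl.sense(): the state, without advancing time (a new reading comes with each control period).
- ctrl.capture(name): name is "scene" or "top"; returns a dict with "img" (400x640x3 uint8, red, green, blue), "camera_matrix" (3x3 intrinsics, pixels), "R" (3x3) and "t" (3): a world point X has camera coordinates R X + t. Camera axes: x right, y down, z forward; pixel columns grow to the right and rows downward; lengths in mm; the calibration is good to about 2 mm. A picture is of the moment at which its call begins. There is no depth.
- ctrl.finish_job(): hands the job in; it is judged then, once.
Trained networks look in a picture, given as the dict that the camera call returned (one of the last four; its "shot" number tells which), for a name from the list of things; names that differ only in an ending like _2 or _b are one class to them, and where a whole thing is asked for, a point or a joint stands for the part that bears it (a point fixed in the world has none). Each returns a list of dicts, best first, with "score" (0 to 1); they miss things now and then, are a little off and sometimes report something else, mostly with a low value. They report only what shows in the picture. A call takes as long as a camera call.
- ctrl.boxes_of(query, picture): "extent" ([left, top, width, height] in pixels, round what is visible of it).
- ctrl.landmark_of(query, picture): "point" ([column, row] in pixels: a listed point, or the origin of a listed thing).
The state is a dict: "time_s": time; "joints": joint angles; "dq": joint speeds; "tau": joint torques, N m; "eef_pos": TCP position; "ee_rot": TCP orientation; "force": force on the tool from outside, world axes, zero at the start; "wrist_torque": the same for the moment, N m; "grip_width": opening from 0.0 (shut) to 1.0 (fully open); "grip_force": force on a finger pad.
Only numpy, scipy, OpenCV 4.12 (cv2) and the standard library are available. Lean on these libraries where they do the work, as an engineer would, in place of code of your own. Each camera call takes 0.05 s, during which the arm holds its last target. There are 200 camera calls.

## Working session

There is one attempt and no reset: what is moved stays moved. The work goes in short steps, Python scripts to look and compute and a tool call to move; the robot and the scene stay as the last step left them, time stands still between calls to the robot, and variables do not carry over. Pictures are saved under pics/ and viewed, at most 10 in all, crops included, and the job is handed in when it is done.

Besides the shell and the picture viewer there is one more tool, called after "Emit:" as a command line: name --pt "numbers of a row" for each row, then --argument value for the rest. send_rows: Moves the arm, as the interface text tells. Its arguments: {"type":"object","properties":{"targets":{"type":"array"},"squeeze":{"type":"number"}},"required":["targets"]}

```bash
mkdir -p pics
cat > h.py <<'E'
import numpy as np, cv2
from rig import ctrl
def shots():
    return {n:ctrl.capture(n) for n in("scene","top")}
def ray(p,uv):
    K=np.array(p["camera_matrix"]);R=np.array(p["R"]);t=np.array(p["t"])
    d=R.T@np.linalg.inv(K)@np.array([*uv,1.]);return -R.T@t,d/np.linalg.norm(d)
def atz(p,uv,z):
    o,d=ray(p,uv);return o+d*(z-o[2])/d[2]
def tri(l):
    A=0;b=0
    for p,uv in l:
        o,d=ray(p,uv);M=np.eye(3)-np.outer(d,d);A=A+M;b=b+M@o
    X=np.linalg.solve(A,b);return X,[round(float(np.linalg.norm((np.eye(3)-np.outer(d,d))@(X-o))),1) for o,d in[ray(p,uv) for p,uv in l]]
def proj(p,X):
    c=np.array(p["R"])@X+np.array(p["t"]);q=np.array(p["camera_matrix"])@c;return q[:2]/q[2]
E
python3 - <<'E'
from h import *
s=shots();np.set_printoptions(precision=1,suppress=True)
cv2.imwrite("pics/a.png",s["scene"]["img"][:,:,::-1]);cv2.imwrite("pics/b.png",s["top"]["img"][:,:,::-1])
for n in["key_bow","key_flange","keyhole","door_edge","mug","hammer","hexset","tape"]:
    r={k:ctrl.landmark_of(n,p)[:2] for k,p in s.items()}
    print(n,{k:[(np.round(d["point"],1).tolist(),round(d["score"],2)) for d in v] for k,v in r.items()})
    if all(r.values()): print(*tri([(s[k],r[k][0]["point"]) for k in s]))
for k in s: print(k,ray(s[k],(320,200)))
E
```

```text
key_bow {'scene': [([320.8, 154.6], 0.84)], 'top': [([372.4, 238.0], 0.75)]}
[ 510.8 -214.    90.8] [4.5, 4.5]
key_flange {'scene': [([324.1, 163.1], 0.69)], 'top': [([373.1, 235.6], 0.52)]}
[ 508.4 -216.3   61.3] [2.9, 2.9]
keyhole {'scene': [([400.6, 282.0], 0.76)], 'top': [([172.2, 215.3], 0.65)]}
[562.  183.9 162.9] [4.7, 4.7]
door_edge {'scene': [], 'top': [([217.1, 224.2], 0.69)]}
mug {'scene': [([250.7, 145.8], 0.85), ([232.1, 195.0], 0.35)], 'top': [([445.8, 181.3], 0.86)]}
[ 631.3 -396.    16.9] [3.3, 3.3]
hammer {'scene': [([261.7, 244.9], 0.78)], 'top': [([318.5, 151.2], 0.82)]}
[ 713.2 -101.1   -3.8] [1.1, 1.1]
hexset {'scene': [([271.9, 200.6], 0.95)], 'top': [([362.1, 177.5], 0.81), ([385.0, 141.9], 0.67)]}
[ 647.  -203.4    6.1] [0.7, 0.7]
tape {'scene': [([231.0, 196.7], 0.85)], 'top': [([380.1, 143.2], 0.68), ([320.6, 154.1], 0.52)]}
[ 729.5 -247.7   13.5] [3.1, 3.1]
scene (array([868.2, 462.4, 807.5]), array([-0.3, -0.6, -0.8]))
top (array([539.6, -87.7, 903.5]), array([ 0.1, -0. , -1. ]))
```

View pics/a.png

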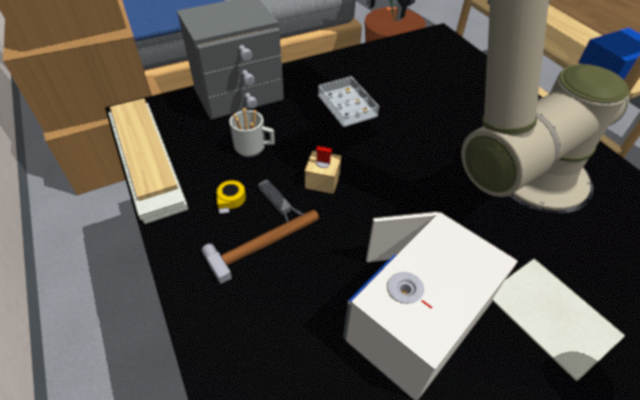

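View pics/b.png

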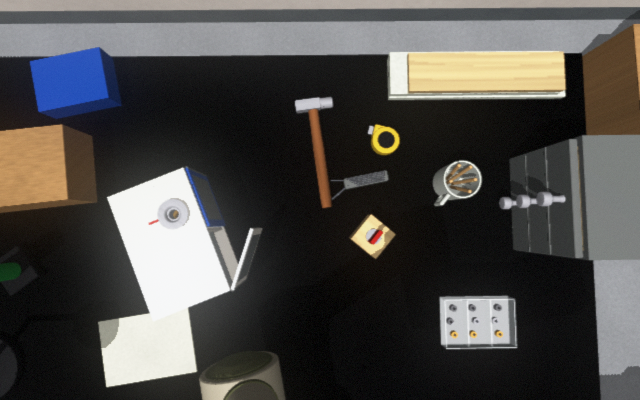

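The scene shows the key stand at about (322,165) in scene and (373,237) in top. The lock is at (405,288) and (173,214), with the blue door on the far side of the front, facing -y. The mug, hammer, hex set and tape are clear of the path. Next I need the bow's heading and a tighter lock position.

Run:
```python
from h import *
s=shots();np.set_printoptions(precision=3,suppress=True)
def red(p,box):
    x0,y0,x1,y1=box;i=p["img"].astype(int);m=((i[:,:,0]-np.maximum(i[:,:,1],i[:,:,2]))>60)
    w=np.zeros_like(m);w[y0:y1,x0:x1]=1;ys,xs=np.nonzero(m&w);return np.c_[xs,ys].astype(np.float32)
for n,kb,st in(("top",(350,215,400,260),(140,205,165,235)),("scene",(305,140,340,170),(410,290,440,315))):
    p=s[n]
    for b,z in((kb,106 if n=="top" else 90),(st,150)):
        q=red(p,b);r=cv2.minAreaRect(q);W=np.array([atz(p,u,z)[:2] for u in q]);c=W.mean(0);ev,V=np.linalg.eigh(np.cov((W-c).T))
        print(n,z,len(q),q.mean(0),r,"c",c,"ang",np.arctan2(V[1,1],V[0,1]),np.sqrt(ev*12))
    k=ctrl.landmark_of("keyhole",p)[0]["point"];print("hole@156",k,atz(p,k,156))
    for nm,z in(("key_bow",85),("key_flange",62)):
        k=ctrl.landmark_of(nm,p)[0]["point"];print(nm,atz(p,k,z))
    # collar ellipse
t=cv2.resize(s["top"]["img"][175:255,110:250],None,fx=5,fy=5,interpolation=2)
u=cv2.resize(s["top"]["img"][205:265,340:410],None,fx=5,fy=5,interpolation=2)
v=cv2.resize(s["scene"]["img"][262:322,370:440],None,fx=4,fy=4,interpolation=2)
im=np.zeros((800-250,700,3),np.uint8)
im=np.zeros((600,720,3),np.uint8);t=t[:300,:];
im[:300,:700]=t;im[300:600,:350]=u;im[300:540,360:640]=v
cv2.imwrite("pics/c.png",im[:,:,::-1]);print(ctrl.sense())
```

```text
top 106 83 [376.06  236.819] ((376.10003662109375, 236.70001220703125), (5.0, 16.200000762939453), 36.869895935058594) c [ 509.816 -217.069] ang 2.4527925459096585 [10.58  33.857]
top 150 22 [153.091 221.682] ((153.0689697265625, 221.67239379882812), (2.0426485538482666, 9.284767150878906), 68.19859313964844) c [546.225 228.763] ang 1.9806523759785228 [ 4.53  19.576]
hole@156 [174.0, 214.5] [559.735 185.687 156.   ]
key_bow [ 502.262 -218.918   85.   ]
key_flange [ 503.704 -215.825   62.   ]
scene 90 194 [323.521 153.021] ((323.5, 153.5), (15.0, 15.0), 90.0) c [ 506.023 -219.378] ang 1.1993674895235946 [31.173 50.339]
scene 150 27 [426.519 303.778] ((426.3799743652344, 303.65997314453125), (11.400001525878906, 2.200000047683716), 36.869895935058594) c [544.348 228.638] ang 1.930427018328985 [ 4.316 18.815]
hole@156 [403.7, 285.3] [561.872 186.314 156.   ]
key_bow [ 497.649 -217.555   85.   ]
key_flange [ 508.451 -215.038   62.   ]
{'time_s': 1.3, 'joints': array([-1.4  ,  0.313,  1.498, -0.   ,  1.331, -0.223]), 'dq': array([ 0.002, -0.001, -0.   , -0.   , -0.   ,  0.   ]), 'tau': array([ -0.002, -41.217, -25.99 ,  -0.   ,   0.001,  -0.   ]), 'eef_pos': array([ 201.426, -484.836,  231.305]), 'ee_rot': array([ 0.   ,  0.981,  0.196, -0.   ]), 'force': array([ 0.339, -0.201,  0.57 ]), 'wrist_torque': array([ 0.054, -0.002,  0.007]), 'grip_force': 0.0, 'grip_width': 1.0028801633433164}
```

View pics/c.png

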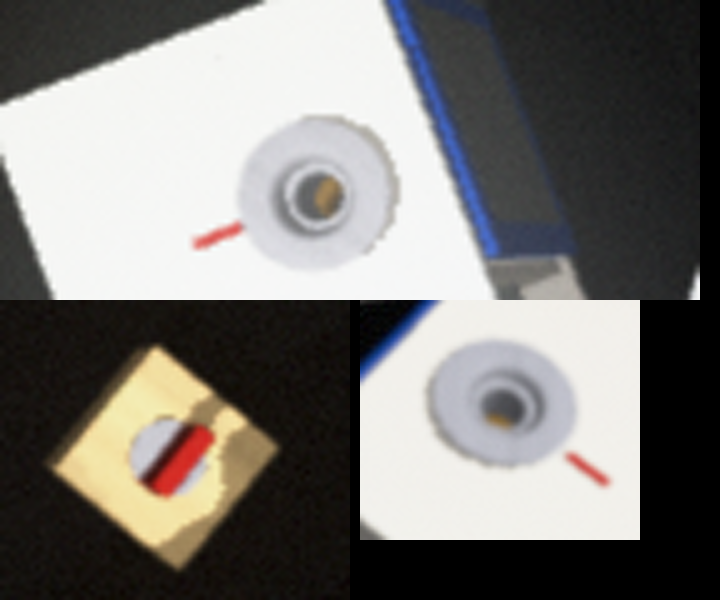

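Emit:
send_rows --pt "-1 0.0484 -0.0161 0 0 0 0" --pt "-1 0.0484 -0.0161 0 0 0 0" --pt "-1 0.0484 -0.0161 0 0 0 0" --pt "-1 0.0484 -0.0161 0 0 0 0" --pt "-1 0.0484 -0.0161 0 0 0 0" --pt "-1 0.0484 -0.0161 0 0 0 0" --pt "-1 0.0484 -0.0161 0 0 0 0" --pt "-1 0.0484 -0.0161 0 0 0 0" --pt "-1 0 0 0 0 0 -0.18" --pt "-1 0 0 0 0 0 -0.18"

```text
time_s: 2.55
eef_pos: [510.0, -216.7, 231.1]
ee_rot: [-0.0, 0.928, 0.371, -0.0]
force: [-0.8, -0.0, 0.2]
grip_width: 0.999
grip_force: 0.0
```

Emit:
send_rows --pt "-0.5 0 0 0.009 0 0 -0.18" --pt "-0.5 0 0 0.009 0 0 -0.18" --pt "-0.5 0 0 0.009 0 0 -0.18" --pt "-0.5 0 0 0.009 0 0 -0.18" --pt "-0.5 0 0 0.009 0 0 -0.18" --pt "-0.5 0 0 0.009 0 0 -0.18" --pt "-0.5 0 0 0.009 0 0 -0.18" --pt "-0.5 0 0 0.009 0 0 -0.18" --pt "-0.5 0 0 0.009 0 0 -0.18" --pt "-0.5 0 0 0 0 0 -0.079"

```text
time_s: 3.8
eef_pos: [509.3, -217.1, 149.6]
ee_rot: [-0.001, 0.336, 0.942, 0.0]
force: [0.7, -0.8, 0.1]
grip_width: 0.749
grip_force: 0.0
```

Emit:
send_rows --pt "-0.5 0 0 0.02 0 0 0" --pt "-0.5 0 0 0.02 0 0 0" --pt "-0.5 0 0 0.02 0 0 0" --pt "-0.5 0 0 0.0175 0 0 0" --pt "-0.5 0 0 0 0 0 0" --pt "1 0 0 0 0 0 0" --pt "1 0 0 0 0 0 0" --pt "1 0 0 0 0 0 0" --pt "1 0 0 0 0 0 0" --pt "1 0 0 0 0 0 0" --squeeze 60

```text
time_s: 5.05
eef_pos: [509.5, -217.9, 73.4]
ee_rot: [0.0, 0.338, 0.941, -0.001]
force: [-4.7, -3.5, 5.3]
grip_width: 0.104
grip_force: 59.7
```

Emit:
send_rows --pt "1 0 0 -0.008 0 0 0" --pt "1 0 0 -0.008 0 0 0" --pt "1 0 0 -0.012 0 0 0" --pt "1 0 0 -0.016 0 0 0" --pt "1 0 0 -0.016 0 0 0" --pt "1 0 0 -0.025 0 0 0" --pt "1 0 0 -0.03 0 0 0" --pt "1 0 0 -0.03 0 0 0" --pt "1 0 0 -0.03 0 0 0" --pt "1 0 0 0 0 0 0"

```text
time_s: 6.3
eef_pos: [510.4, -217.4, 250.7]
ee_rot: [0.003, 0.337, 0.941, -0.0]
force: [0.7, 0.1, -0.7]
grip_width: 0.108
grip_force: 59.0
```

Run:
```python
from h import *
s=shots();p=s["scene"]
e=ctrl.sense();E=np.array(e["eef_pos"]);print(E,e["force"],e["grip_width"])
for nm in("key_bow","key_flange","key_tip"):
  for n in s:
    for d in ctrl.landmark_of(nm,s[n])[:1]: print(nm,n,d)
for z in(12,-13,-58): print(proj(p,E+[0,0,z]))
u,v=proj(p,E).astype(int);cv2.imwrite("pics/d.png",cv2.resize(p["img"][v-60:v+60,u-60:u+60],None,fx=5,fy=5,interpolation=2)[:,:,::-1]);print(u,v)
```

```text
[ 509.47768774 -216.95472482  247.50086884] [ 0.34773275  0.07871061 -1.44502389] 0.10797314646543989
key_bow scene {'point': [325.2, 91.3], 'score': 0.71}
key_flange scene {'point': [230.8, 197.4], 'score': 0.7}
key_tip scene {'point': [326.4, 122.9], 'score': 0.7}
[324.78121873  93.10049796]
[324.43102726 103.14217567]
[323.83512021 120.22970376]
324 97
```

View pics/d.png

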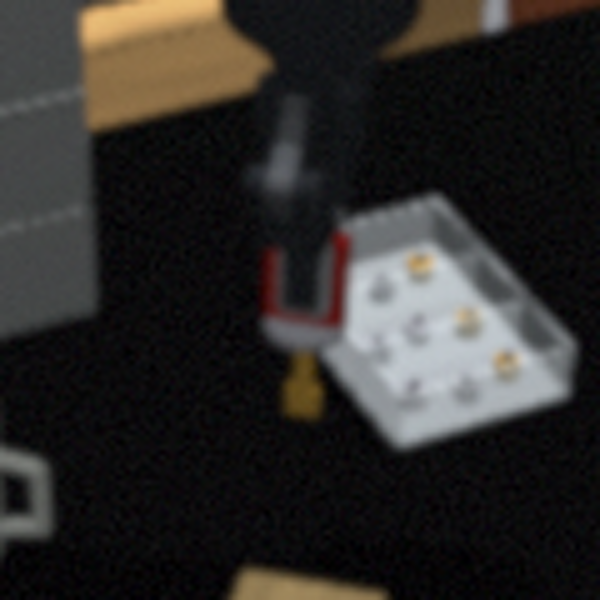

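The scene crop shows the key held upright and centred. Its tip is at about (324.6,120.4), against a predicted (323.8,120.2). I'll refine the lock centre while nothing covers it.

Run:
```python
from h import *
s=shots();np.set_printoptions(precision=1,suppress=True)
for n,c in(("top",(173.6,213.7)),("scene",(406.3,287.8))):
    p=s[n];print(n,"hand",atz(p,c,156))
    # rectify the rim plane z=156, 0.5mm/px, centred on (561,187)
    X=np.array([[561+a,187+b,156.] for a,b in((-50,-50),(50,-50),(50,50),(-50,50))])
    H=cv2.getPerspectiveTransform(np.array([proj(p,x) for x in X],np.float32),np.float32([[0,0],[200,0],[200,200],[0,200]]))
    w=cv2.warpPerspective(p["img"],H,(200,200),flags=cv2.INTER_CUBIC)
    g=cv2.GaussianBlur(cv2.cvtColor(w,cv2.COLOR_RGB2GRAY),(5,5),1)
    for r0,r1 in((22,32),(52,68)):
        C=cv2.HoughCircles(g,cv2.HOUGH_GRADIENT,1,5,param1=80,param2=8,minRadius=r0,maxRadius=r1)
        if C is not None: print([(561-50+a/2,187-50+b/2,r/2) for a,b,r in C[0][:3]])
    cv2.imwrite(f"pics/w_{n}.png",w)
a,b=[cv2.resize(cv2.imread(f"pics/w_{n}.png"),(400,400)) for n in("top","scene")]
cv2.imwrite("pics/w.png",np.hstack([a,b]))
```

```text
top hand [561.3 186.5 156. ]
[(np.float32(561.25), np.float32(187.25), np.float32(12.7)), (np.float32(559.75), np.float32(191.25), np.float32(14.0)), (np.float32(562.75), np.float32(184.25), np.float32(15.7))]
[(np.float32(562.75), np.float32(186.25), np.float32(30.55)), (np.float32(564.75), np.float32(184.25), np.float32(28.4)), (np.float32(560.75), np.float32(188.25), np.float32(32.6))]
scene hand [560.6 192.1 156. ]
[(np.float32(560.25), np.float32(192.75), np.float32(11.2)), (np.float32(557.75), np.float32(192.75), np.float32(13.2)), (np.float32(563.25), np.float32(192.25), np.float32(14.0))]
[(np.float32(564.75), np.float32(189.75), np.float32(29.25)), (np.float32(562.75), np.float32(191.75), np.float32(31.25)), (np.float32(562.75), np.float32(186.75), np.float32(32.1))]
```

View pics/w.png

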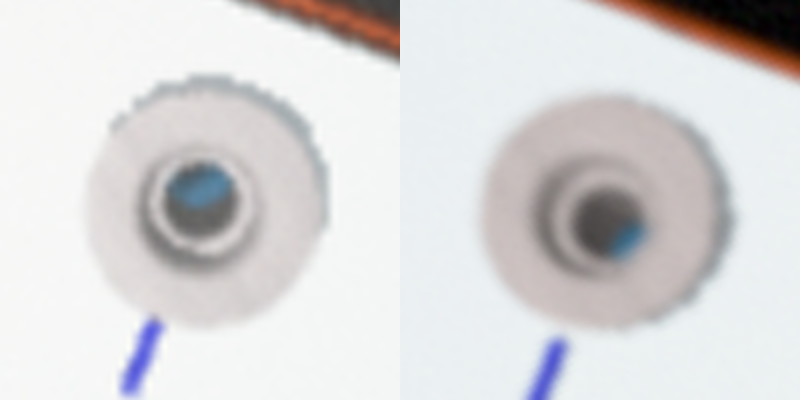

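Rectified onto the rim plane, the mouth is at about (561,188) from top and (560.5,191) from scene. I'll use (561,189).

Emit:
send_rows --pt "1 0.0241 0.0385 0 0 0 0" --pt "1 0.0241 0.0385 0 0 0 0" --pt "1 0.0241 0.0385 0 0 0 0" --pt "1 0.0241 0.0385 0 0 0 0" --pt "1 0.0241 0.0385 0 0 0 0" --pt "1 0.0241 0.0385 0 0 0 0" --pt "1 0.0241 0.0385 0 0 0 0" --pt "1 0.0241 0.0385 0 0 0 0" --pt "1 0.0241 0.0385 0 0 0 0" --pt "1 0 0 0 0 0 0"

```text
time_s: 8.05
eef_pos: [562.1, 190.6, 247.3]
ee_rot: [-0.0, 0.336, 0.942, 0.0]
force: [-0.1, -1.8, -0.8]
grip_width: 0.104
grip_force: 59.2
```

Run:
```python
from h import *
s=shots()
for i in range(2): e=ctrl.sense();print(e["eef_pos"],e["force"],e["wrist_torque"],e["ee_rot"],e["joints"])
E=np.array(e["eef_pos"]);o=[]
for n in s:
    p=s[n];print(n,proj(p,E+[0,0,-57]),proj(p,np.array([561,189,156.])))
    u,v=proj(p,np.array([561,189,190.])).astype(int);o.append(cv2.resize(p["img"][v-40:v+40,u-40:u+40],(400,400),interpolation=2));print(u,v)
cv2.imwrite("pics/e.png",np.hstack(o)[:,:,::-1])
```

```text
[562.259077   187.93441833 247.46418362] [-0.59042202  0.05452102 -1.73724356] [-0.04001103 -0.00680344 -0.0518892 ] [-1.96613393e-04  3.37370453e-01  9.41371902e-01 -2.85851202e-04] [ 1.25263797e-01  4.55287470e-01  1.25200765e+00 -3.35087976e-04
  1.43490684e+00 -7.57242629e-01]
[562.259077   187.93441833 247.46418362] [-0.59042202  0.05452102 -1.73724356] [-0.04001103 -0.00680344 -0.0518892 ] [-1.96613393e-04  3.37370453e-01  9.41371902e-01 -2.85851202e-04] [ 1.25263797e-01  4.55287470e-01  1.25200765e+00 -3.35087976e-04
  1.43490684e+00 -7.57242629e-01]
scene [407.5535193  275.12871707] [405.03646051 286.38734241]
408 275
top [166.03554555 212.73678744] [172.30782784 213.87190191]
165 213
```

View pics/e.png

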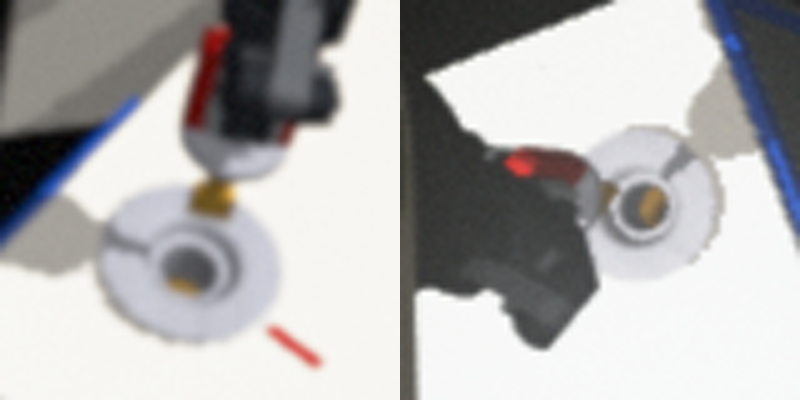

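The tip is over the mouth, in scene at (410,278) with the mouth at (406,288). Relative to the hand it agrees within about 1–2 mm, so I'll lower it into the bore.

Emit:
send_rows --pt "1 0 0 0.01 0 0 0" --pt "1 0 0 0.01 0 0 0" --pt "1 0 0 0.008 0 0 0" --pt "1 0 0 0.004 0 0 0" --pt "1 0 0 0.004 0 0 0" --pt "1 0 0 0.003 0 0 0" --pt "1 0 0 0.003 0 0 0" --pt "1 0 0 0.003 0 0 0" --pt "1 0 0 0 0 0 0" --pt "1 0 0 0 0 0 0"

```text
time_s: 9.4
eef_pos: [562.4, 188.1, 202.9]
ee_rot: [0.0, 0.338, 0.941, 0.0]
force: [0.1, -0.2, -1.2]
grip_width: 0.109
grip_force: 59.2
```

```bash
python3 -c "
from h import *
e=ctrl.sense()
for k in('eef_pos','force','wrist_torque','ee_rot'):print(k,np.round(e[k],3))"
```

```text
eef_pos [562.431 188.065 202.915]
force [ 0.059 -0.248 -1.188]
wrist_torque [ 0.029 -0.012 -0.011]
ee_rot [0.    0.338 0.941 0.   ]
```

Emit:
send_rows --pt "1 0 0 0.003 0 0 0" --pt "1 0 0 0.003 0 0 0" --pt "1 0 0 0.003 0 0 0" --pt "1 0 0 0.003 0 0 0" --pt "1 0 0 0.002 0 0 0" --pt "1 0 0 0.002 0 0 0" --pt "1 0 0 0.0015 0 0 0" --pt "1 0 0 0.0015 0 0 0" --pt "1 0 0 0 0 0 0" --pt "1 0 0 0 0 0 0"

```text
time_s: 10.65
eef_pos: [562.4, 188.1, 183.9]
ee_rot: [0.0, 0.338, 0.941, 0.0]
force: [0.3, 1.6, -0.6]
grip_width: 0.109
grip_force: 59.2
```

Emit:
send_rows --pt "1 0 0 0.001 0 0 0" --pt "1 0 0 0.001 0 0 0" --pt "1 0 0 0.001 0 0 0" --pt "1 0 0 0 0 0 0" --pt "1 0 0 0 0 0 0" --pt "1 0 0 0 0 0 0" --pt "1 0 0 0 0 0 0" --pt "1 0 0 0 0 0 0" --pt "1 0 0 0 0 0 0" --pt "1 0 0 0 0 0 0"

```text
time_s: 11.9
eef_pos: [562.2, 188.1, 180.6]
ee_rot: [-0.0, 0.338, 0.941, -0.0]
force: [-2.3, 0.9, -3.0]
grip_width: 0.106
grip_force: 59.0
```

Emit:
send_rows --pt "1 0 0 0.001 0 0 0" --pt "1 0 0 0.001 0 0 0" --pt "1 0 0 0 0 0 0" --pt "1 0 0 0 0 0 0" --pt "1 0 0 0 0 0 0" --pt "1 0 0 0 0 0 0" --pt "1 0 0 0 0 0 0" --pt "1 0 0 0 0 0 0" --pt "1 0 0 0 0 0 0" --pt "1 0 0 0 0 0 0"

```text
time_s: 13.15
eef_pos: [562.4, 188.1, 178.9]
ee_rot: [0.0, 0.338, 0.941, 0.0]
force: [-2.5, 3.3, 1.4]
grip_width: 0.105
grip_force: 59.6
```

Emit:
send_rows --pt "1 0 0 0.001 0 0 0" --pt "1 0 0 0 0 0 0" --pt "1 0 0 0 0 0 0" --pt "1 0 0 0 0 0 0" --pt "1 0 0 0 0 0 0" --pt "1 0 0 0 0 0 0" --pt "1 0 0 0 0 0 0" --pt "1 0 0 0 0 0 0" --pt "1 0 0 0 0 0 0" --pt "1 0 0 0 0 0 0"

```text
time_s: 14.4
eef_pos: [562.3, 188.0, 177.7]
ee_rot: [-0.0, 0.338, 0.941, -0.0]
force: [-3.4, 2.8, 0.4]
grip_width: 0.104
grip_force: 59.5
```

Run:
```python
from h import *
s=shots();e=ctrl.sense();E=np.array(e["eef_pos"])
for k in('eef_pos','force','wrist_torque','ee_rot'):print(k,np.round(e[k],3))
p=s["scene"];u,v=405,275;print(proj(p,np.array([562,188,156.])))
cv2.imwrite("pics/f.png",cv2.resize(p["img"][v-35:v+35,u-35:u+35],(560,560),interpolation=2)[:,:,::-1])
```

```text
eef_pos [562.291 188.065 177.729]
force [-3.128  3.848  1.364]
wrist_torque [0.812 0.822 0.047]
ee_rot [-0.     0.338  0.941 -0.   ]
[404.19555978 286.13593137]
```

View pics/f.png

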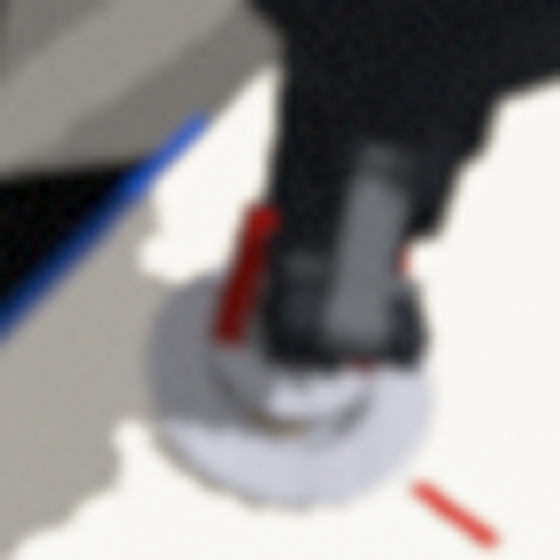

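The flange is just above the rim, at about (300,400) in the crop, and there is almost no vertical force. The blade appears to be already in the slot, with a small sideways load. I'll ease it along tool +x and keep going down.

Emit:
send_rows --pt "1 0.001 0 0 0 0 0" --pt "1 0 0 0 0 0 0" --pt "1 0 0 0.001 0 0 0" --pt "1 0 0 0.001 0 0 0" --pt "1 0 0 0 0 0 0" --pt "1 0 0 0 0 0 0" --pt "1 0 0 0 0 0 0" --pt "1 0 0 0 0 0 0" --pt "1 0 0 0 0 0 0" --pt "1 0 0 0 0 0 0"

```text
time_s: 15.75
eef_pos: [561.6, 188.7, 175.8]
ee_rot: [0.0, 0.338, 0.941, -0.0]
force: [-0.4, 0.4, -0.2]
grip_width: 0.103
grip_force: 59.2
```

```bash
cat > r.py <<'E'
from h import *
e=ctrl.sense()
a=2*np.arctan2(e['ee_rot'][2],e['ee_rot'][1]);x=np.array([np.cos(a),np.sin(a)]);y=np.array([x[1],-x[0]])
f=np.array(e['force']);t=np.array(e['wrist_torque'])
print("yaw",a,"F tool xy",f[:2]@x,f[:2]@y,"Fz",f[2],"T world",t,e['eef_pos'],e['time_s'],e['joints'][5])
E
python3 r.py
```

```text
yaw 2.4527450187293733 F tool xy 0.5818256348927672 0.0004278753476294393 Fz -0.16415726919690987 T world [ 0.00339343 -0.02543575 -0.00781597] [561.61485248 188.65052817 175.80108475] 15.75 -0.7554532996471738
```

Emit:
send_rows --pt "1 0 0 0.001 0 0 0" --pt "1 0 0 0.001 0 0 0" --pt "1 0 0 0.001 0 0 0" --pt "1 0 0 0.001 0 0 0" --pt "1 0 0 0.001 0 0 0" --pt "1 0 0 0 0 0 0" --pt "1 0 0 0 0 0 0" --pt "1 0 0 0 0 0 0" --pt "1 0 0 0 0 0 0" --pt "1 0 0 0 0 0 0"

```text
time_s: 17.0
eef_pos: [561.7, 188.7, 170.8]
ee_rot: [0.0, 0.338, 0.941, 0.0]
force: [-0.2, -0.0, 4.1]
grip_width: 0.11
grip_force: 59.9
```

```bash
python3 r.py
```

```text
yaw 2.4527876527260855 F tool xy 0.182825200138708 -0.15088871764480777 Fz 4.097271280728087 T world [-0.07154262  0.08418997 -0.0301812 ] [561.67366233 188.69474814 170.8498295 ] 17.0 -0.7554484671337895
```

Emit:
send_rows --pt "1 0 0 0.001 0 0 0" --pt "1 0 0 0.001 0 0 0" --pt "1 0 0 0.001 0 0 0" --pt "1 0 0 0 0 0 0" --pt "1 0 0 0 0 0 0" --pt "1 0 0 0 0 0 0" --pt "1 0 0 0 0 0 0" --pt "1 0 0 0 0 0 0" --pt "1 0 0 0 0 0 0" --pt "1 0 0 0 0 0 0"

```text
time_s: 18.25
eef_pos: [561.7, 188.7, 169.3]
ee_rot: [0.001, 0.338, 0.941, 0.0]
force: [-5.0, -1.0, 15.0]
grip_width: 0.109
grip_force: 61.4
```

```bash
python3 r.py
```

```text
yaw 2.4528861388673917 F tool xy 3.2350680708861717 -4.011063789368227 Fz 14.96950319590205 T world [-0.18020508  0.81784939 -0.00508483] [561.7150068  188.67790771 169.28694835] 18.25 -0.7554416173970332
```

Emit:
send_rows --pt "1 0 0 0.0005 0 0 0" --pt "1 0 0 0 0 0 0.06" --pt "1 0 0 0 0 0 0.06" --pt "1 0 0 0 0 0 0.06" --pt "1 0 0 0 0 0 0.06" --pt "1 0 0 0 0 0 0.06" --pt "1 0 0 0 0 0 0" --pt "1 0 0 0 0 0 0" --pt "1 0 0 0 0 0 0" --pt "1 0 0 0 0 0 0"

```text
time_s: 19.5
eef_pos: [561.8, 188.7, 169.3]
ee_rot: [0.001, 0.474, 0.88, 0.0]
force: [-6.2, -1.5, 17.3]
grip_width: 0.109
grip_force: 61.9
```

```bash
python3 r.py
```

```text
yaw 2.152952589882093 F tool xy 2.190720593771044 -5.997943138047483 Fz 17.31161073887831 T world [-0.32421858  1.01973326  0.01963567] [561.80278089 188.73542614 169.32642497] 19.5 -0.4554544596857153
```

Emit:
send_rows --pt "1 0 0 0 0 0 0.06" --pt "1 0 0 0 0 0 0.06" --pt "1 0 0 0 0 0 0.06" --pt "1 0 0 0 0 0 0.06" --pt "1 0 0 0 0 0 0.06" --pt "1 0 0 0 0 0 0" --pt "1 0 0 0 0 0 0" --pt "1 0 0 0 0 0 0" --pt "1 0 0 0 0 0 0" --pt "1 0 0 0 0 0 0"

```text
time_s: 20.75
eef_pos: [561.8, 188.6, 169.3]
ee_rot: [0.001, 0.601, 0.8, 0.0]
force: [-5.5, -1.2, 18.9]
grip_width: 0.107
grip_force: 61.9
```

```bash
python3 r.py
python3 - <<'E'
from h import *
s=shots()
o=[]
for n,(u,v) in(("scene",(400,275)),("top",(175,213))):
    o.append(cv2.resize(s[n]["img"][v-45:v+45,u-40:u+40],(400,450),interpolation=2))
cv2.imwrite("pics/g.png",np.hstack(o)[:,:,::-1])
E
```

```text
yaw 1.8530237543847121 F tool xy 0.43104740392519975 -5.623747585911478 Fz 18.857389072813778 T world [-0.31977071  1.13092519  0.03314497] [561.75322145 188.63827303 169.31686347] 20.75 -0.15549263052027998
```

View pics/g.png

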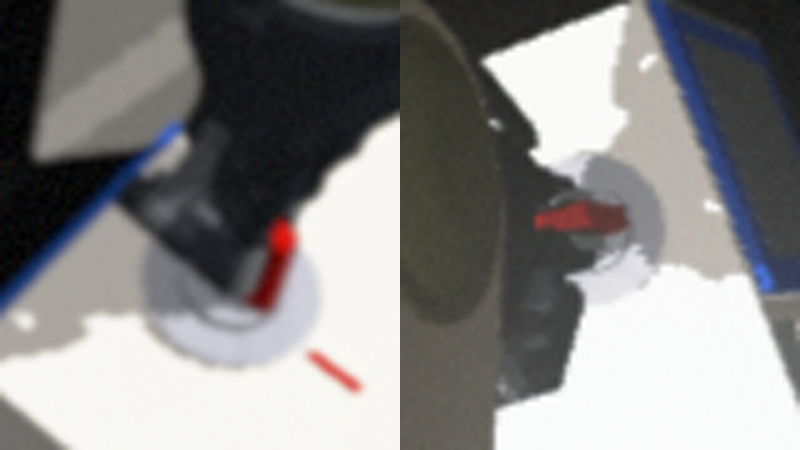

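The crops show the flange seated on the rim and the bow turned with the gripper. I'll keep turning.

Emit:
send_rows --pt "1 0 0 0 0 0 0.06" --pt "1 0 0 0 0 0 0.06" --pt "1 0 0 0 0 0 0.06" --pt "1 0 0 0 0 0 0.06" --pt "1 0 0 0 0 0 0.06" --pt "1 0 0 0 0 0 0" --pt "1 0 0 0 0 0 0" --pt "1 0 0 0 0 0 0" --pt "1 0 0 0 0 0 0" --pt "1 0 0 0 0 0 0"

```text
time_s: 22.1
eef_pos: [561.7, 188.5, 169.3]
ee_rot: [0.001, 0.713, 0.701, 0.0]
force: [-5.8, -2.2, 18.5]
grip_width: 0.109
grip_force: 62.0
```

```bash
python3 r.py; python3 -c "
from h import *
s=shots()['top'];print(ctrl.landmark_of('door_edge',s),ctrl.boxes_of('door',s))"
```

```text
yaw 1.552990082330045 F tool xy -2.256604923356283 -5.810701695983136 Fz 18.46078241255774 T world [-0.40897434  1.21329387 -0.0218187 ] [561.67330207 188.53771926 169.30344264] 22.1 0.1445129559886215
[{'point': [247.1, 181.4], 'score': 0.82}, {'point': [172.6, 213.6], 'score': 0.37}] [{'extent': [182.3, 163.1, 73.7, 34.4], 'score': 0.76}]
```

The blue door's edge moved from (217,224) to (247,181) in top, so the door is open. Next I turn a little more, take off the load, let go and retreat upward.

Emit:
send_rows --pt "1 0 0 0 0 0 0.05" --pt "1 0 0 0 0 0 0.05" --pt "1 0 -0.0004 -0.0005 0 0 0" --pt "1 0 -0.0004 -0.0005 0 0 0" --pt "1 0 0 0 0 0 0" --pt "0.6 0 0 0 0 0 0" --pt "0.4 0 0 0 0 0 0" --pt "0 0 0 0 0 0 0" --pt "-0.2 0 0 0 0 0 0" --pt "-0.2 0 0 0 0 0 0"

```text
time_s: 23.55
eef_pos: [560.8, 188.8, 168.2]
ee_rot: [-0.0, 0.748, 0.664, -0.0]
force: [0.3, -0.4, -0.0]
grip_width: 0.602
grip_force: 0.0
```

Emit:
send_rows --pt "-0.2 0 0 0 0 0 0" --pt "-0.2 0 0 -0.005 0 0 0" --pt "-0.2 0 0 -0.01 0 0 0" --pt "-0.2 0 0 -0.02 0 0 0" --pt "-0.2 0 0 -0.03 0 0 0" --pt "-0.2 0 0 -0.04 0 0 0" --pt "-0.2 0 0 -0.04 0 0 0" --pt "-0.2 0 0 0 0 0 0" --pt "-0.2 0 0 0 0 0 0" --pt "-0.2 0 0 0 0 0 0"

```text
time_s: 24.8
eef_pos: [560.5, 188.7, 312.2]
ee_rot: [-0.001, 0.748, 0.664, -0.001]
force: [0.4, 0.4, -0.4]
grip_width: 0.602
grip_force: 0.0
```

```bash
python3 r.py
python3 - <<'E'
from h import *
s=shots()
o=[cv2.resize(s[n]["img"][v-75:v+75,u-75:u+75],(400,400),interpolation=2) for n,(u,v) in(("scene",(390,265)),("top",(200,205)))]
cv2.imwrite("pics/i.png",np.hstack(o)[:,:,::-1])
E
```

```text
yaw 1.4527792588539727 F tool xy 0.4633469115185099 0.3739071836762051 Fz -0.4041841605397421 T world [ 0.02037059 -0.02287915 -0.04754992] [560.5087261  188.73365418 312.2491184 ] 24.8 0.24487446552270378
```

View pics/i.png

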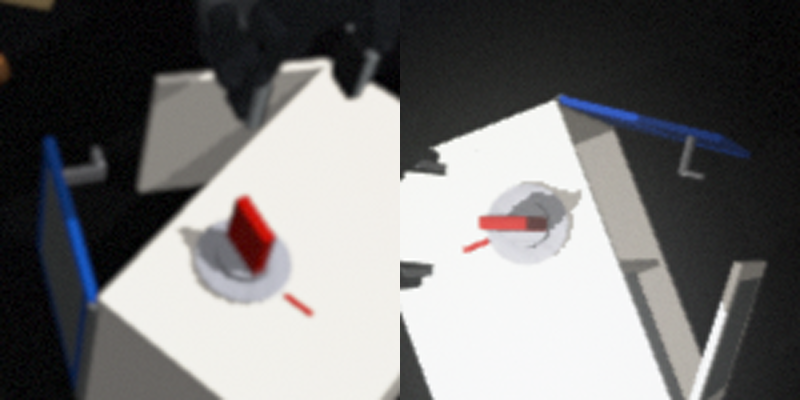

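The key stands upright in the lock with its flange on the collar, at about (245,245) in the left crop. The blue door is wide open and the gripper is clear.

```bash
python3 -c "
from rig import ctrl
print(ctrl.finish_job())"
```

```text
the job is handed in; nothing more can be done
None
```

The job is handed in at about 25 s of the 59 s: in the last picture the key stands fully home in the lock, let go, and the blue door is open; the arm never went near the mug, hammer, hex key set or tape measure, and no verdict was returned.

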